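# Make up two changeover kits for the pouch-welding presses

## Task

Make up the two changeover kits: the brass welding die, the red insulator and the black clamp knob go on the blue kit board, and the round aluminium die and the white insulator on the yellow one. Stand each upright (top side up, as it stands now) on the marking of its own colour, wholly inside the outline (the aluminium die on the grey marking), and let go of it. The green insulator belongs to neither kit: leave it standing where it is.

Things in the scene. Friction and masses are not known exactly. Their poses are not given: they have to be found in the camera images.
- red_insulator_center (a point): centre (half-way up) of the red insulator: an upright red ribbed plastic post, 41 mm diameter, 50 mm tall, steel dot on its top, stands loose on the bench, about 90 g. z axis up along the post
- white_insulator_center (a point): centre (half-way up) of the white insulator: an upright white ribbed plastic post, 41 mm diameter, 50 mm tall, steel dot on its top, stands loose on the bench, about 90 g. z axis up along the post
- green_insulator_center (a point): centre (half-way up) of the green insulator: an upright green ribbed plastic post, 41 mm diameter, 50 mm tall, steel dot on its top, stands loose on the bench, about 90 g; it belongs to no kit and stays where it is. z axis up along the post
- brass_die_center (a point): centre (half-way up) of the rectangular brass welding die: a solid block 80 mm (its x) by 38 mm (its y) by 30 mm tall (its z, up), with a raised rim round its top and two dark dots within; about 0.45 kg, lies flat on the bench at any yaw
- round_die_center (a point): centre (half-way up) of the round aluminium welding die: a silver disc 56 mm diameter, 30 mm tall, with a raised rim and a raised middle on its top; about 0.18 kg; z axis up
- black_knob_center (a point): centre (half-way up) of the black fluted clamp knob: 42 mm diameter, 32 mm tall, steel dot on its top; about 80 g; z axis up
- blue_board: blue kit board, fixed flat to the bench, 162 mm (its x) by 172 mm (its y), 8 mm thick; origin at the centre of its underside, things stand on its top 8 mm above that, with no raised edges. Three flat painted markings, each outlined in pale: brass-coloured 62 mm (x) by 104 mm (y) centred at x +41, y 0 mm (the brass die lies there with its long side along the board's y); red 66 x 66 mm centred at x -41, y +42 mm; black 66 x 66 mm centred at x -41, y -42 mm
- yellow_board: yellow kit board, fixed flat to the bench, 100 mm (its x) by 176 mm (its y), 8 mm thick; origin at the centre of its underside, things stand on its top 8 mm above that, with no raised edges. Two flat painted markings, each outlined in pale: grey 80 x 80 mm centred at x 0, y -38 mm (for the round die); white 66 x 66 mm centred at x 0, y +47 mm
Mind the look-alikes: they are no part of the job. What is shaped like the part that bears red_insulator_center but purple is not meant. What is shaped like the part that bears brass_die_center but pink is not meant.

How it is judged:
At the end, for the whole second after the job is handed in: Each kit part rests on its own marking, centre within 14 mm of the marking's along both board axes, height within 5 mm, upright within 0.12 rad; brass die's long side within 0.35 rad of the blue board's y; all released, at rest; green insulator upright, under 20 mm from its start (x of brass_die_center in the frame of blue_board between 0.027 and 0.055 m and y of brass_die_center in the frame of blue_board between -0.014 and 0.014 m and z of brass_die_center in the frame of blue_board between 0.018 and 0.028 m and angle between each of brass_die_center, red_insulator_center, black_knob_center, round_die_center, white_insulator_center, green_insulator_center's own z axis and vertical below 0.12 rad and linear speed of each of brass_die, red_insulator, black_knob, round_die, white_insulator below 0.02 m/s and contact force between each of brass_die, red_insulator, black_knob, round_die, white_insulator and the fingers below 0.1 N and x of red_insulator_center in the frame of blue_board between -0.055 and -0.027 m and y of red_insulator_center in the frame of blue_board between 0.028 and 0.056 m and z of red_insulator_center in the frame of blue_board between 0.028 and 0.038 m and x of black_knob_center in the frame of blue_board between -0.055 and -0.027 m and y of black_knob_center in the frame of blue_board between -0.056 and -0.028 m and z of black_knob_center in the frame of blue_board between 0.019 and 0.029 m and x of round_die_center in the frame of yellow_board between -0.014 and 0.014 m and y of round_die_center in the frame of yellow_board between -0.052 and -0.024 m and z of round_die_center in the frame of yellow_board between 0.018 and 0.028 m and x of white_insulator_center in the frame of yellow_board between -0.014 and 0.014 m and y of white_insulator_center in the frame of yellow_board between 0.033 and 0.061 m and z of white_insulator_center in the frame of yellow_board between 0.028 and 0.038 m and angle between the x axis of brass_die_center and the y axis of blue_board, either way round below 0.35 rad and distance of green_insulator_center from where it was at the start of the episode below 0.02 m); the robot touches nothing.
It fails at once if the green insulator is moved 20 mm or more, or knocked over (distance of green_insulator_center from where it was at the start of the episode above 0.02 m or angle between green_insulator_center's own z axis and vertical above 0.3 rad).
It also fails if it takes over 128 s, if anything falls off the work surface, if the arm or the gripper's body presses on something with over 40 N, if the wrist force passes 120 N, or if a joint passes its speed limit or range.

## Robot

A 6-joint arm with a two-finger parallel gripper is mounted at the origin on the work surface. World frame = base frame: x ahead of the robot, y to its left, z up, the work surface at z = 0. Lengths are in m, angles in rad, forces in N, time in s.
With the tool pointing down it reaches from about 0.25 to 0.775 m from the base axis. Payload 4 kg.
Tool frame: the origin (TCP) lies on the centre line of the jaws, within the pads' length; the fingertips stand 17 mm ahead of it and the grasp point (between the pads) lies 2 mm behind it; z points along the fingers, y is the line along which they close (so a half turn about z gives the same grasp; the last joint's range is limited). The gripper opens to 94 mm and grips with 3 to 60 N. Pads are 16 mm wide; open, the fingers measure 119 mm over their backs; the gripper's body (75 mm by 177 mm) begins 78 mm behind the grasp point.
Start: joints at [1.078, 0.087, 1.371, -0, 1.684, -0.103], TCP at [0.209, 0.509, 0.223] pointing down, gripper open.
Joint ranges: [-3.1, 3.1], [-0.76, 2.03], [0.27, 2.55], [-1.08, 4.22], [0.17, 2.65], [-2.57, 2.57]. Speed limits (rad/s): [2.79, 2.79, 3.14, 3.14, 3.14, 3.14].

## Interface

Orientations are given as [roll, pitch, yaw] about the fixed x, y, z axes, in that order (R = Rz(yaw) Ry(pitch) Rx(roll)).
In Python, from bench import robot gives the robot as it stands.
- The arm moves only by the tool servo_tool, never from a script. Its argument "plan" is a list of rows, each a list of 7 numbers: the shift along the tool's x, y, z normalised to -1 to 1, where 1 is 0.1 m, then the turn, a rotation vector about the tool's x, y, z normalised to -1 to 1, where 1 is pi/2 rad, then the finger opening in mm, from 0 to 94. In form: [[x, y, z, ax, ay, az, gripper], ...]. A call has 1 to 12 rows; each row is the pose to reach, as a shift and turn from the pose commanded when the call began, along the tool's axes at that moment; what a row does not reach only later rows make up. A row lasts 1/12 s, in which the tool goes at most 41.7 mm and 7.16 degrees, less where a joint would pass 70% of its speed; a pose out of reach is approached as far as the arm can. A call with a number of a shift or a turn outside -1 to 1 is refused whole. A call with a gripper value outside its range is refused whole. The fingers move at their own pace and stop on an object; the grip force is fixed at half the most. Time passes only in rows, so rows that repeat a pose let the fingers close. It gives the time, the measured TCP pose, the force, the opening and the grip force at its end, in the units of the state.
- robot.get_obs(): the state, without advancing time (a new reading comes with each control period).
- robot.snapshot(name): name is "scene" or "top"; returns the picture (480x640x3 uint8, red, green, blue); there is no depth.
- robot.camera_params(name): a dict with "camera_matrix" (3x3 intrinsics, pixels), "distortion" ([k1, k2, p1, p2, k3] as OpenCV has them; the pictures are not rectified), "rvec" (rotation vector, rad) and "tvec" (3), from world to camera coordinates, as OpenCV has them. Camera axes: x right, y down, z forward; pixel columns grow to the right and rows downward; lengths in m; the calibration is good to about 2 mm. A picture is of the moment at which its call begins. camera_params takes no time and is no camera call.
- robot.close_job(): hands the job in; it is judged then, once.
Trained networks look in the newest picture that a camera, given by its name, has taken for a name from the list of things; names that differ only in an ending like _2 or _b are one class to them, and where a whole thing is asked for, a point or a joint stands for the part that bears it (a point fixed in the world has none). Each returns a list of dicts, best first, with "conf" (0 to 1); they miss things now and then, are a little off and sometimes report something else, mostly with a low value. They report only what shows in the picture. A call takes as long as a camera call. They do not tell look-alikes from the thing itself.
- robot.find_in(thing, camera): "extent" ([centre column, centre row, width, height] in pixels, round what is visible of it).
The state is a dict: "time": time; "joint_positions": joint angles; "qvel": joint speeds; "joint_torque": joint torques, N m; "tool_pos": TCP position; "ee_rot": TCP orientation; "wrist_force": force on the tool from outside, world axes, zero at the start; "wrist_torque": the same for the moment, N m; "width": finger opening in m; "finger_force": force on a finger pad.
Only numpy, scipy, OpenCV 4.12 (cv2) and the standard library are available. Lean on these libraries where they do the work, as an engineer would, in place of code of your own. Each camera call takes 0.05 s, during which the arm holds its last target. There are 200 camera calls.

## Working session

There is one attempt and no reset: what is moved stays moved. The work goes in short steps, Python scripts to look and compute and a tool call to move; the robot and the scene stay as the last step left them, time stands still between calls to the robot, and variables do not carry over. Pictures are saved under pics/ and viewed, at most 14 in all, crops included, and the job is handed in when it is done.

Besides the shell and the picture viewer there is one more tool, called after "Emit:" by a JSON object that holds its "name" and its "arguments". servo_tool: Moves the arm, as the interface text tells. Scaled input: -1 to 1 covers 0.1 m each way for a shift and pi/2 rad each way for a turn. Its arguments: {"type":"object","properties":{"plan":{"type":"array","items":{"type":"array","items":{"type":"number"}}}},"required":["plan"]}

```bash
ls; mkdir -p pics
python3 - <<'E'
from bench import robot
import cv2
for n in ("top","scene"):
    cv2.imwrite(f"pics/{n}0.png",robot.snapshot(n)[:,:,::-1])
    p=robot.camera_params(n);print(n,p)
    for t in ["red_insulator_center","brass_die_center","round_die_center","black_knob_center","blue_board","yellow_board"]:
        print(t,[(round(d["conf"],2),[round(v) for v in d["extent"]]) for d in robot.find_in(t,n)])
o=robot.get_obs();print(o["tool_pos"],o["ee_rot"],o["time"])
E
```

```text
pics
top {'camera_matrix': array([[534.55031324,   0.        , 325.05871881],
       [  0.        , 534.55031324, 236.80164975],
       [  0.        ,   0.        ,   1.        ]]), 'distortion': array([-0.08084049,  0.        ,  0.        ,  0.        ,  0.        ]), 'rvec': array([ 2.1456582 , -2.12824947,  0.14502329]), 'tvec': array([0.00161996, 0.56384451, 0.92851661])}
red_insulator_center [(0.89, [294, 345, 26, 31]), (0.8, [326, 303, 22, 24]), (0.76, [347, 349, 27, 23]), (0.64, [325, 248, 25, 21])]
brass_die_center [(0.91, [479, 151, 30, 46]), (0.67, [325, 303, 19, 23]), (0.66, [327, 183, 30, 47])]
round_die_center [(0.83, [265, 250, 30, 24])]
black_knob_center [(0.75, [325, 250, 22, 21])]
blue_board [(0.64, [168, 249, 99, 99]), (0.36, [485, 244, 98, 69])]
yellow_board [(0.85, [484, 244, 95, 67])]
scene {'camera_matrix': array([[504.71227012,   0.        , 318.32868103],
       [  0.        , 504.71227012, 240.06064559],
       [  0.        ,   0.        ,   1.        ]]), 'distortion': array([0.02557504, 0.        , 0.        , 0.        , 0.        ]), 'rvec': array([ 1.06501657,  2.19010516, -1.17341113]), 'tvec': array([ 0.33180015, -0.19837643,  1.46313347])}
red_insulator_center [(0.95, [386, 222, 20, 27]), (0.71, [349, 233, 16, 27]), (0.52, [353, 209, 17, 24])]
brass_die_center [(0.86, [282, 281, 43, 30]), (0.55, [163, 243, 46, 25])]
round_die_center [(0.7, [361, 270, 31, 30])]
black_knob_center [(0.64, [324, 250, 21, 20])]
blue_board [(0.72, [448, 319, 112, 80])]
yellow_board [(0.91, [219, 216, 71, 42])]
[0.20904245 0.50875461 0.22251482] [3.14147206e+00 5.51383184e-05 2.75175868e+00] 0.7
```

View pics/top0.png

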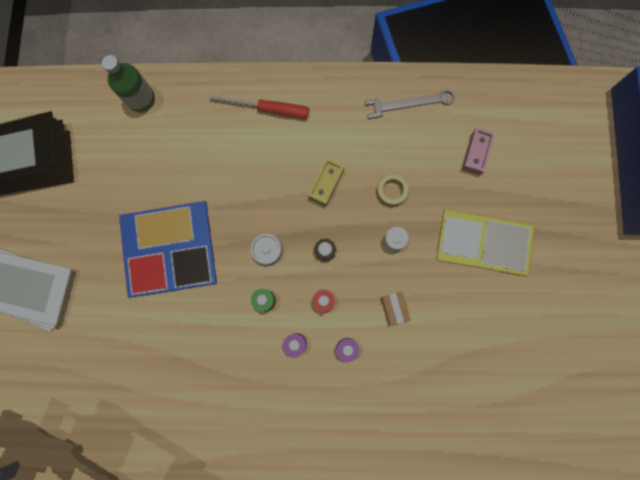

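View pics/scene0.png

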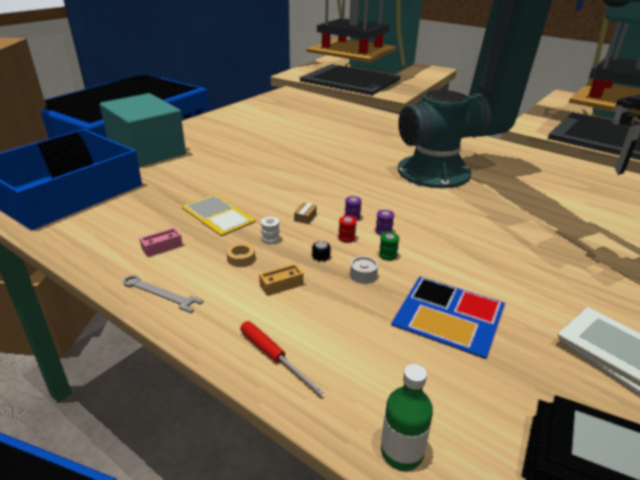

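Top view candidates: red-post candidates are red (323,301), purple (294,345) and (348,350), and green (262,300). I choose red at (323,301). Brass-block candidates are brass (327,183), pink (479,151) and a brown/white block (396,309). I choose brass at (327,183). Silver die (266,250), not the tape ring (393,190); white post (397,239); knob (325,250). Blue board is at (168,249), yellow at (485,243). One close crop will check these choices.

```bash
cat > h.py <<'E'
import numpy as np, cv2
from bench import robot
def p2w(uv,z,cam="top"):
    p=robot.camera_params(cam);R=cv2.Rodrigues(p["rvec"])[0];t=p["tvec"]
    u=cv2.undistortPoints(np.array(uv,float).reshape(-1,1,2),p["camera_matrix"],p["distortion"]).reshape(-1,2)
    d=np.c_[u,np.ones(len(u))]@R; c=-R.T@t
    return (c+d*((z-c[2])/d[:,2])[:,None])[:,:2]
E
python3 - <<'E'
from h import *
im=cv2.imread("pics/top0.png")
cv2.imwrite("pics/crop1.png",cv2.resize(im[155:325,235:425],None,fx=4,fy=4,interpolation=cv2.INTER_CUBIC)[:600,:800] if 0 else cv2.resize(im[155:325,235:425],(665,595),interpolation=cv2.INTER_CUBIC))
hsv=cv2.cvtColor(im,cv2.COLOR_BGR2HSV)
def comp(mask,box):
    m=np.zeros(mask.shape,np.uint8);x0,y0,x1,y1=box;m[y0:y1,x0:x1]=mask[y0:y1,x0:x1]
    return m
def board(lo,hi,box):
    m=comp(cv2.inRange(hsv,lo,hi),box);pts=cv2.findNonZero(m)
    r=cv2.boxPoints(cv2.minAreaRect(pts));w=p2w(r,.008)
    e=[(np.linalg.norm(w[i]-w[(i+1)%4])*1000).round(1) for i in range(4)]
    print("board",r.round(1).tolist(),w.mean(0).round(4),w.round(3).tolist(),e)
board((105,150,60),(125,255,255),(110,195,225,305))
board((24,150,120),(34,255,255),(430,200,545,285))
for u in [(168,229),(148,273),(191,267),(461,239),(507,245)]: print("mark",u,p2w([u],.008).round(4))
for n,u,z in [("red",(323,301),.05),("white",(397,239),.05),("green",(262,300),.05),("knob",(325,249.5),.032),("round",(266,250),.03),("brass",(327,183),.03),("pur1",(294,345),.05),("pur2",(348,350),.05),("brown",(396,309),.03),("tape",(393,190),.02)]:
    print(n,p2w([u],z).round(4))
for u in [(152,140)]: pass
E
```

```text
board [[118.30000305175781, 216.3000030517578], [204.3000030517578, 204.6999969482422], [214.5, 280.1000061035156], [128.5, 291.70001220703125]] [0.5457 0.3082] [[0.606, 0.405], [0.629, 0.238], [0.486, 0.213], [0.462, 0.376]] [np.float64(168.8), np.float64(146.2), np.float64(165.0), np.float64(147.4)]Traceback (most recent call last):
  File "<stdin>", line 14, in <module>
  File "<stdin>", line 10, in board
cv2.error: OpenCV(4.12.0) /io/opencv/modules/imgproc/src/convhull.cpp:143: error: (-215:Assertion failed) total >= 0 && (depth == CV_32F || depth == CV_32S) in function 'convexHull'
```

View pics/crop1.png

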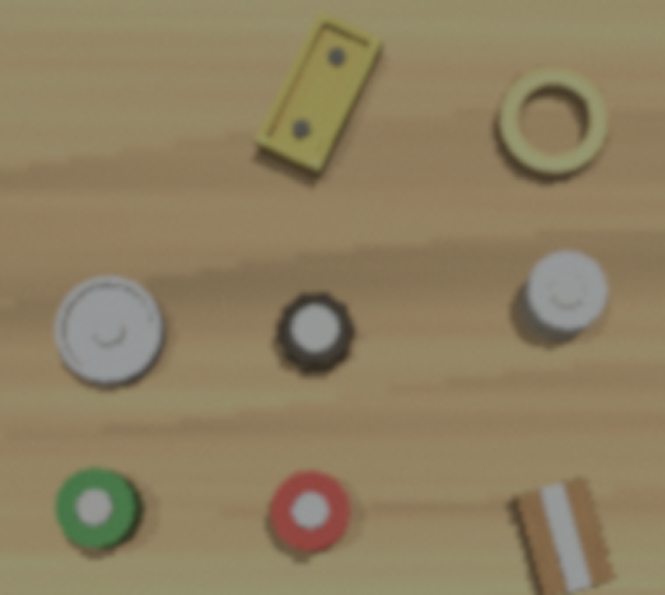

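The crop shows brass die with dark dots, the ring as separate, silver disc, black knob, white post, red and green posts with steel dots. The choices hold. The board corners still need better fits.

Run:
```python
from h import *
im=cv2.imread("pics/top0.png");g=cv2.cvtColor(im,cv2.COLOR_BGR2GRAY)
for n,c,mk in [("blue",[(120,214),(208,203),(215,284),(127,297)],{"brass":(.041,0),"red":(-.041,.042),"black":(-.041,-.042)}),("yellow",[(444,212),(534,222),(529,274),(438,261)],{"grey":(0,-.038),"white":(0,.047)})]:
    c=cv2.cornerSubPix(g,np.array(c,np.float32).reshape(-1,1,2),(4,4),(-1,-1),(3,30,.01)).reshape(-1,2)
    w=p2w(c,.008);o=w.mean(0);e=[(np.linalg.norm(w[i]-w[(i+1)%4])*1000).round(1) for i in range(4)]
    y=(w[0]-w[1])+(w[3]-w[2]);yaw=np.arctan2(-y[0],y[1])
    print(n,c.round(1).tolist(),o.round(4),e,"yaw",yaw.round(3))
    R=np.array([[np.cos(yaw),-np.sin(yaw)],[np.sin(yaw),np.cos(yaw)]])
    for k,v in mk.items(): print("  ",k,(o+R@v).round(4))
for n,u,z in [("red",(323.6,300.7),.05),("white",(397.3,238.1),.05),("green",(261.9,299.9),.05),("knob",(325,248.7),.032),("round",(266.1,248.7),.03),("brass",(326.2,181.3),.03),("pur1",(294,345),.05),("pur2",(348,350),.05),("brown",(396,309),.03),("tape",(393,190),.02)]:
    print(n,p2w([u],z).round(4))
d=p2w([(331,171.3),(321,191.9)],.03);v=d[0]-d[1];print("brass yaw",np.arctan2(v[1],v[0]),np.linalg.norm(v))
q=p2w([(235+a/3.5,155+b/3.5) for a,b in [(322,13),(383,43),(318,171),(259,140)]],.03);print(q.mean(0),[np.linalg.norm(q[i]-q[i-1]) for i in range(4)],np.arctan2(*(q[0]-q[3])[::-1]))
# scene check for red/white
print("scene red",p2w([(347,219)],.05,"scene"),"white",p2w([(270.5,222)],.05,"scene"))
```

```text
blue [[119.0999984741211, 214.60000610351562], [205.60000610351562, 200.39999389648438], [216.5, 283.6000061035156], [128.10000610351562, 297.5]] [0.5443 0.3064] [np.float64(170.3), np.float64(161.2), np.float64(169.9), np.float64(161.0)] yaw 0.167
   brass [0.5847 0.3132]
   red [0.4969 0.341 ]
   black [0.5109 0.2581]
yellow [[444.29998779296875, 209.39999389648438], [533.2000122070312, 225.60000610351562], [526.5999755859375, 275.6000061035156], [436.3999938964844, 258.1000061035156]] [ 0.5612 -0.2953] [np.float64(172.3), np.float64(96.7), np.float64(172.6), np.float64(94.6)] yaw -0.181
   grey [ 0.5544 -0.3327]
   white [ 0.5697 -0.2491]
red [[0.4481 0.0076]]
white [[ 0.5612 -0.124 ]]
green [[0.4485 0.1173]]
knob [[0.5434 0.0063]]
round [[0.5428 0.1146]]
brass [[0.6707 0.0052]]
pur1 [[0.3702 0.0589]]
pur2 [[ 0.3625 -0.0359]]
brown [[ 0.4348 -0.1228]]
tape [[ 0.6572 -0.1206]]
brass yaw -0.43247635746234314 0.04378828578085016
[0.67106666 0.00446499] [np.float64(0.07760416461378687), np.float64(0.03679771701164062), np.float64(0.078301697959324), np.float64(0.035693785219076415)] -0.43838508167038054
scene red [[0.449536   0.00711644]] white [[ 0.56745364 -0.11646516]]
```

Emit:
{"name": "servo_tool", "arguments": {"plan": [[-0.3,-0.14,0.04,0,0,0,60],[-0.6,-0.28,0.08,0,0,0,60],[-0.88,-0.42,0.12,0,0,0,60],[-0.88,-0.42,0.12,0,0,0,60]]}}

```text
time: 1.03
tool_pos: [0.2771, 0.433, 0.2098]
ee_rot: [-3.139, 0.002, 2.747]
wrist_force: [0.9, 0.8, 0.1]
width: 0.0709
finger_force: 0.0
```

Emit:
{"name": "servo_tool", "arguments": {"plan": [[-0.3,-0.14,0.04,0,0,0,60],[-0.6,-0.28,0.08,0,0,0,60],[-0.88,-0.42,0.12,0,0,0,60],[-0.88,-0.42,0.12,0,0,0,60]]}}

```text
time: 1.37
tool_pos: [0.3423, 0.3611, 0.1978]
ee_rot: [-3.14, 0.002, 2.747]
wrist_force: [0.2, -0.4, 0.3]
width: 0.0604
finger_force: 0.0
```

Emit:
{"name": "servo_tool", "arguments": {"plan": [[-0.3,-0.14,0.04,0,0,0,60],[-0.6,-0.28,0.08,0,0,0,60],[-0.88,-0.42,0.12,0,0,0,60],[-0.88,-0.42,0.12,0,0,0,60]]}}

```text
time: 1.7
tool_pos: [0.4075, 0.2892, 0.1857]
ee_rot: [-3.14, 0.001, 2.747]
wrist_force: [-0.3, -0.2, -0.4]
width: 0.0596
finger_force: 0.0
```

```bash
cat >> h.py <<'E'
def go(xyz,yaw):
    "tool-frame normalised shift and z turn from the present pose to a world target, tool down"
    o=robot.get_obs();p=np.array(o["tool_pos"]);r=o["ee_rot"]
    from scipy.spatial.transform import Rotation as Ro
    R=Ro.from_euler("xyz",r);s=R.inv().apply(np.array(xyz)-p)/.1
    a=(R.inv()*Ro.from_euler("xyz",[np.pi,0,yaw])).as_rotvec()/(np.pi/2)
    print("t",round(o["time"],2),"pos",p.round(4),"rot",np.round(r,3),"w",round(o["width"],4),"F",np.round(o["finger_force"],1),"shift",s.round(3),"turn",a.round(3))
E
python3 - <<'E'
from h import *
go([.671,.005,.14],2.707)
print(p2w([(165,229),(148,273),(191,267),(462,239),(507,245)],.008).round(3).tolist())
E
```

```text
t 1.7 pos [0.4075 0.2892 0.1857] rot [-3.140e+00  1.000e-03  2.747e+00] w 0.0596 F 0.0 shift [-3.525 -1.61   0.464] turn [-0.001  0.001  0.025]
[[0.582, 0.312], [0.497, 0.34], [0.51, 0.258], [0.567, -0.251], [0.556, -0.337]]
```

Emit:
{"name": "servo_tool", "arguments": {"plan": [[-0.3,-0.14,0.04,0,0,0,60],[-0.6,-0.28,0.08,0,0,0,60],[-0.88,-0.4,0.12,0,0,0,60],[-0.88,-0.4,0.12,0,0,0,60]]}}

```text
time: 2.03
tool_pos: [0.4736, 0.2194, 0.1736]
ee_rot: [-3.14, 0.001, 2.748]
wrist_force: [0.2, 0.5, 0.7]
width: 0.0597
finger_force: 0.0
```

Emit:
{"name": "servo_tool", "arguments": {"plan": [[-0.3,-0.14,0.04,0,0,0,60],[-0.6,-0.28,0.08,0,0,0,60],[-0.88,-0.4,0.12,0,0,0,60],[-0.88,-0.4,0.12,0,0,0,60]]}}

```text
time: 2.37
tool_pos: [0.5397, 0.1493, 0.1615]
ee_rot: [-3.14, 0.0, 2.748]
wrist_force: [-0.3, -0.3, -0.2]
width: 0.0604
finger_force: 0.0
```

Emit:
{"name": "servo_tool", "arguments": {"plan": [[-0.3,-0.14,0.04,0,0,0,60],[-0.6,-0.28,0.08,0,0,0,60],[-0.88,-0.4,0.12,0,0,0,60],[-0.88,-0.4,0.12,0,0,0,60]]}}

```text
time: 2.7
tool_pos: [0.6058, 0.0791, 0.1492]
ee_rot: [-3.141, -0.0, 2.749]
wrist_force: [-1.4, 0.7, -0.6]
width: 0.0599
finger_force: 0.0
```

Emit:
{"name": "servo_tool", "arguments": {"plan": [[-0.3,-0.14,0.04,0,0,0.01,60],[-0.6,-0.28,0.08,0,0,0.02,60],[-0.88,-0.4,0.12,0,0,0.025,60],[-0.88,-0.4,0.12,0,0,0.025,60],[-0.88,-0.4,0.12,0,0,0.025,60]]}}

```text
time: 3.12
tool_pos: [0.6699, 0.0118, 0.1377]
ee_rot: [3.141, -0.003, 2.712]
wrist_force: [-1.2, 1.1, -0.1]
width: 0.06
finger_force: 0.0
```

Run:
```python
from h import *
go([.671,.005,.022],2.707)
cv2.imwrite("pics/a.png",cv2.resize(robot.snapshot("scene")[150:350,180:440,::-1],(780,600),interpolation=cv2.INTER_CUBIC))
```

```text
t 3.12 pos [0.6699 0.0118 0.1377] rot [ 3.141e+00 -3.000e-03  2.712e+00] w 0.06 F 0.0 shift [-0.042 -0.058  1.157] turn [ 0.001 -0.002  0.003]
```

View pics/a.png

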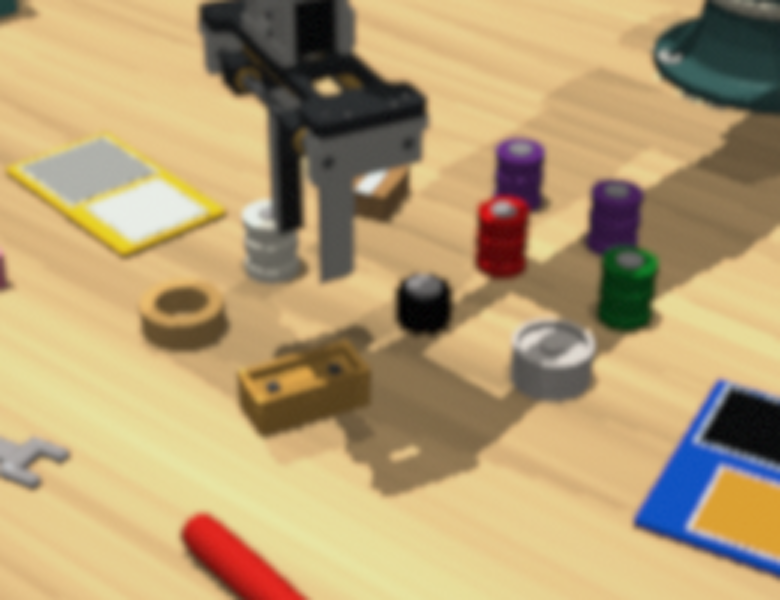

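Fingers (crop 290,180 and 335,230) hang over the brass die (305,385), aligned across its short side. Descending.

Emit:
{"name": "servo_tool", "arguments": {"plan": [[-0.04,-0.06,0.2,0,0,0,60],[-0.04,-0.06,0.45,0,0,0,60],[-0.04,-0.06,0.7,0,0,0,60],[-0.04,-0.06,0.86,0,0,0,60],[-0.04,-0.06,0.86,0,0,0,60]]}}

```text
time: 3.58
tool_pos: [0.6673, 0.006, 0.0482]
ee_rot: [-3.14, -0.009, 2.715]
wrist_force: [-1.5, -0.2, -0.7]
width: 0.06
finger_force: 0.0
```

Emit:
{"name": "servo_tool", "arguments": {"plan": [[0,0,0.1,0,0,0,60],[0,0,0.2,0,0,0,60],[0,0,0.29,0,0,0,60],[0,0,0.29,0,0,0,60],[0,0,0.29,0,0,0,30],[0,0,0.29,0,0,0,30],[0,0,0.29,0,0,0,30],[0,0,0.29,0,0,0,30],[0,0,0.29,0,0,0,30],[0,0,0.29,0,0,0,30],[0,0,0.29,0,0,0,30]]}}

```text
time: 4.5
tool_pos: [0.6722, 0.0036, 0.0244]
ee_rot: [3.14, 0.002, 2.713]
wrist_force: [1.2, 2.6, 1.7]
width: 0.0375
finger_force: 30.0
```

Run:
```python
from h import *
go([.671,.005,.13],2.707)
go([.585,.313,.13],1.738)
```

```text
t 4.5 pos [0.6722 0.0036 0.0244] rot [3.140e+00 2.000e-03 2.713e+00] w 0.0375 F 30.0 shift [ 0.014  0.01  -1.056] turn [0.001 0.001 0.004]
t 4.5 pos [0.6722 0.0036 0.0244] rot [3.140e+00 2.000e-03 2.713e+00] w 0.0375 F 30.0 shift [ 2.077  2.453 -1.055] turn [0.002 0.    0.621]
```

Emit:
{"name": "servo_tool", "arguments": {"plan": [[0,0,-0.15,0,0,0,30],[0,0,-0.4,0,0,0,30],[0,0,-0.65,0,0,0,30],[0,0,-0.9,0,0,0,30],[0,0,-1,0,0,0,30],[0,0,-1,0,0,0,30]]}}

```text
time: 5.0
tool_pos: [0.6724, 0.0023, 0.126]
ee_rot: [3.141, 0.004, 2.712]
wrist_force: [0.7, -0.2, -4.2]
width: 0.0378
finger_force: 30.0
```

Emit:
{"name": "servo_tool", "arguments": {"plan": [[0.1,0.12,0,0,0,0,30],[0.25,0.3,0,0,0,0,30],[0.4,0.48,0,0,0,0,30],[0.55,0.66,0,0,0,0,30],[0.69,0.82,0,0,0,0,30]]}}

```text
time: 5.42
tool_pos: [0.6399, 0.1079, 0.1193]
ee_rot: [-3.139, -0.006, 2.713]
wrist_force: [-0.6, -0.3, -4.8]
width: 0.0378
finger_force: 30.0
```

Emit:
{"name": "servo_tool", "arguments": {"plan": [[0.14,0.16,0,0,0,0,30],[0.28,0.33,0,0,0,0,30],[0.42,0.5,0,0,0,0,30],[0.56,0.66,0,0,0,0,30],[0.69,0.82,0,0,0,0,30]]}}

```text
time: 5.83
tool_pos: [0.6112, 0.2107, 0.1194]
ee_rot: [-3.137, -0.006, 2.713]
wrist_force: [-0.5, -0.7, -4.7]
width: 0.0376
finger_force: 30.0
```

Emit:
{"name": "servo_tool", "arguments": {"plan": [[0.14,0.16,0,0,0,0.06,30],[0.28,0.33,0,0,0,0.12,30],[0.42,0.5,0,0,0,0.19,30],[0.56,0.66,0,0,0,0.26,30],[0.69,0.82,0,0,0,0.33,30],[0.69,0.82,0,0,0,0.4,30],[0.69,0.82,0,0,0,0.47,30],[0.69,0.82,0,0,0,0.54,30],[0.69,0.82,0,0,0,0.6,30],[0.69,0.82,0,0,0,0.62,30],[0.69,0.82,0,0,0,0.62,30]]}}

```text
time: 6.75
tool_pos: [0.5832, 0.3126, 0.1195]
ee_rot: [-3.135, 0.002, 1.739]
wrist_force: [-0.9, -0.2, -5.0]
width: 0.0379
finger_force: 30.0
```

Run:
```python
from h import *
go([.5845,.313,.0325],1.738)
```

```text
t 6.75 pos [0.5832 0.3126 0.1195] rot [-3.135e+00  2.000e-03  1.739e+00] w 0.0379 F 30.0 shift [0.003 0.02  0.87 ] turn [-0.004  0.001  0.   ]
```

Emit:
{"name": "servo_tool", "arguments": {"plan": [[0,0.01,0.2,0,0,0,30],[0,0.01,0.45,0,0,0,30],[0,0.01,0.65,0,0,0,30],[0,0.01,0.8,0,0,0,30],[0,0.01,0.86,0,0,0,30],[0,0.01,0.89,0,0,0,30],[0,0.01,0.91,0,0,0,30],[0,0.01,0.91,0,0,0,30],[0,0.01,0.91,0,0,0,30]]}}

```text
time: 7.5
tool_pos: [0.587, 0.3133, 0.0329]
ee_rot: [3.14, -0.0, 1.739]
wrist_force: [-0.9, -0.3, -5.6]
width: 0.0379
finger_force: 30.0
```

Emit:
{"name": "servo_tool", "arguments": {"plan": [[0,0,0,0,0,0,56],[0,0,0,0,0,0,56],[0,0,0,0,0,0,56],[0,0,0,0,0,0,56],[0,0,-0.2,0,0,0,56],[0,0,-0.5,0,0,0,56],[0,0,-0.8,0,0,0,56],[0,0,-1,0,0,0.04,56],[0,0,-1,0,0,0.1,56],[0,0,-1,0,0,0.106,56],[0,0,-1,0,0,0.106,56]]}}

```text
time: 8.42
tool_pos: [0.5864, 0.313, 0.1329]
ee_rot: [3.141, -0.0, 1.574]
wrist_force: [-0.1, 0.0, -1.5]
width: 0.0559
finger_force: 0.0
```

Run:
```python
from h import *
go([.543,.1146,.13],np.pi/2)
```

```text
t 8.42 pos [0.5864 0.313  0.1329] rot [ 3.141 -0.     1.574] w 0.0559 F 0.0 shift [-1.983 -0.44   0.028] turn [ 0.    -0.     0.002]
```

Emit:
{"name": "servo_tool", "arguments": {"plan": [[-0.25,-0.04,0,0,0,0,62],[-0.5,-0.08,0,0,0,0,62],[-0.77,-0.11,0,0,0,0,62]]}}

```text
time: 8.67
tool_pos: [0.5742, 0.2355, 0.1305]
ee_rot: [-3.138, 0.001, 1.576]
wrist_force: [0.5, -0.4, 0.4]
width: 0.0621
finger_force: 0.0
```

Emit:
{"name": "servo_tool", "arguments": {"plan": [[-0.25,-0.04,0,0,0,0,62],[-0.5,-0.08,0,0,0,0,62],[-0.77,-0.11,0,0,0,0,62]]}}

```text
time: 8.92
tool_pos: [0.5633, 0.1579, 0.1308]
ee_rot: [-3.139, 0.0, 1.575]
wrist_force: [-0.5, 0.0, -0.8]
width: 0.062
finger_force: 0.0
```

Emit:
{"name": "servo_tool", "arguments": {"plan": [[-0.25,-0.04,0,0,0,0,62],[-0.5,-0.08,0,0,0,0,62],[-0.77,-0.11,0,0,0,0,62]]}}

```text
time: 9.17
tool_pos: [0.5524, 0.081, 0.1309]
ee_rot: [-3.139, -0.0, 1.575]
wrist_force: [0.2, -0.3, -0.4]
width: 0.0621
finger_force: 0.0
```

Emit:
{"name": "servo_tool", "arguments": {"plan": [[-0.25,-0.04,0,0,0,0,62],[-0.5,-0.08,0,0,0,0,62],[-0.76,-0.1,0,0,0,0,62],[-0.76,-0.1,0,0,0,0,62],[-0.76,-0.1,0,0,0,0,62]]}}

```text
time: 9.58
tool_pos: [0.543, 0.0051, 0.1312]
ee_rot: [-3.139, -0.001, 1.571]
wrist_force: [0.7, -0.1, -0.0]
width: 0.062
finger_force: 0.0
```

Run:
```python
from h import *
go([.5434,.0063,.024],np.pi/2)
```

```text
t 9.58 pos [0.543  0.0051 0.1312] rot [-3.139e+00 -1.000e-03  1.571e+00] w 0.062 F 0.0 shift [0.011 0.006 1.072] turn [-0.001 -0.001  0.   ]
```

Emit:
{"name": "servo_tool", "arguments": {"plan": [[0.01,0,0.2,0,0,0,62],[0.01,0,0.45,0,0,0,62],[0.01,0,0.7,0,0,0,62],[0.01,0,0.9,0,0,0,62],[0.01,0,0.98,0,0,0,62],[0.01,0,0.98,0,0,0,62]]}}

```text
time: 10.08
tool_pos: [0.5415, 0.0083, 0.0313]
ee_rot: [-3.135, -0.001, 1.574]
wrist_force: [0.1, 0.0, -0.2]
width: 0.0617
finger_force: 0.0
```

Emit:
{"name": "servo_tool", "arguments": {"plan": [[0,0,0.08,0,0,0,62],[0,0,0.08,0,0,0,62],[0,0,0.08,0,0,0,32],[0,0,0.08,0,0,0,32],[0,0,0.08,0,0,0,32],[0,0,0.08,0,0,0,32],[0,0,0.08,0,0,0,32],[0,0,0.08,0,0,0,32]]}}

```text
time: 10.75
tool_pos: [0.5445, 0.0069, 0.0275]
ee_rot: [3.14, -0.0, 1.572]
wrist_force: [-0.4, 0.6, 3.0]
width: 0.0417
finger_force: 30.0
```

Emit:
{"name": "servo_tool", "arguments": {"plan": [[0,0,-0.15,0,0,0,32],[0,0,-0.4,0,0,0,32],[0,0,-0.65,0,0,0,32],[0,0,-0.9,0,0,0,32],[0,0,-1,0,0,0,32],[0,0,-1,0,0,0,32]]}}

```text
time: 11.25
tool_pos: [0.5456, 0.0067, 0.1295]
ee_rot: [3.135, 0.0, 1.572]
wrist_force: [0.6, 0.6, -0.8]
width: 0.0414
finger_force: 30.0
```

Emit:
{"name": "servo_tool", "arguments": {"plan": [[0.1,-0.01,0,0,0,0,32],[0.3,-0.04,0,0,0,0,32],[0.5,-0.06,0,0,0,0,32],[0.7,-0.08,0,0,0,0,32],[0.84,-0.11,0,0,0,0,32]]}}

```text
time: 11.67
tool_pos: [0.5307, 0.093, 0.1233]
ee_rot: [-3.136, -0.001, 1.573]
wrist_force: [-0.6, -0.5, -1.8]
width: 0.0413
finger_force: 30.0
```

Emit:
{"name": "servo_tool", "arguments": {"plan": [[0.2,-0.03,0,0,0,0,32],[0.4,-0.05,0,0,0,0,32],[0.6,-0.08,0,0,0,0,32],[0.84,-0.11,0,0,0,0,32]]}}

```text
time: 12.0
tool_pos: [0.5195, 0.1757, 0.1233]
ee_rot: [-3.136, 0.001, 1.572]
wrist_force: [-0.1, 0.0, -0.8]
width: 0.0414
finger_force: 30.0
```

Emit:
{"name": "servo_tool", "arguments": {"plan": [[0.2,-0.03,0,0,0,0,32],[0.4,-0.05,0,0,0,0,32],[0.6,-0.07,0,0,0,0,32],[0.8,-0.1,0,0,0,0,32],[0.84,-0.1,0,0,0,0,32],[0.84,-0.1,0,0,0,0,32]]}}

```text
time: 12.5
tool_pos: [0.5097, 0.2599, 0.1239]
ee_rot: [-3.137, 0.002, 1.575]
wrist_force: [-0.5, -0.4, -1.8]
width: 0.0413
finger_force: 30.0
```

Run:
```python
from h import *
go([.5105,.258,.033],np.pi/2)
```

```text
t 12.5 pos [0.5097 0.2599 0.1239] rot [-3.137e+00  2.000e-03  1.575e+00] w 0.0413 F 30.0 shift [-0.017  0.012  0.909] turn [-0.003  0.001  0.003]
```

Emit:
{"name": "servo_tool", "arguments": {"plan": [[-0.02,0,0.2,0,0,0,32],[-0.02,0,0.45,0,0,0,32],[-0.02,0,0.65,0,0,0,32],[-0.02,0,0.8,0,0,0,32],[-0.02,0,0.86,0,0,0,32],[-0.02,0,0.89,0,0,0,32],[-0.02,0,0.91,0,0,0,32],[-0.02,0,0.91,0,0,0,32],[-0.02,0,0.91,0,0,0,32]]}}

```text
time: 13.25
tool_pos: [0.5123, 0.2571, 0.0365]
ee_rot: [3.139, -0.001, 1.572]
wrist_force: [-0.1, -0.6, -0.0]
width: 0.0412
finger_force: 30.0
```

Emit:
{"name": "servo_tool", "arguments": {"plan": [[0,0,0,0,0,0,56],[0,0,0,0,0,0,56],[0,0,0,0,0,0,56],[0,0,0,0,0,0,56],[0,0,-0.2,0,0,0,56],[0,0,-0.5,0,0,0,56],[0,0,-0.8,0,0,0,56],[0,0,-1,0,0,0,56],[0,0,-1,0,0,0,56]]}}

```text
time: 14.0
tool_pos: [0.5145, 0.2582, 0.1419]
ee_rot: [3.131, -0.004, 1.572]
wrist_force: [0.9, -0.1, 1.0]
width: 0.0562
finger_force: 0.0
```

Emit:
{"name": "servo_tool", "arguments": {"plan": [[-0.3,-0.07,0,0,0,0,62],[-0.6,-0.14,0,0,0,0,62],[-0.84,-0.21,0,0,0,0,62]]}}

```text
time: 14.25
tool_pos: [0.4896, 0.1715, 0.1342]
ee_rot: [-3.14, 0.001, 1.573]
wrist_force: [0.3, -0.5, -0.0]
width: 0.0618
finger_force: 0.0
```

Emit:
{"name": "servo_tool", "arguments": {"plan": [[-0.3,-0.07,0,0,0,0,62],[-0.6,-0.14,0,0,0,0,62],[-0.84,-0.21,0,0,0,0,62]]}}

```text
time: 14.5
tool_pos: [0.4685, 0.0871, 0.1341]
ee_rot: [-3.14, 0.001, 1.572]
wrist_force: [0.9, -0.3, 0.4]
width: 0.062
finger_force: 0.0
```

Emit:
{"name": "servo_tool", "arguments": {"plan": [[-0.3,-0.07,0,0,0,0,62],[-0.6,-0.14,0,0,0,0,62],[-0.83,-0.21,0,0,0,0,62],[-0.83,-0.21,0,0,0,0,62],[-0.83,-0.21,0,0,0,0,62],[-0.83,-0.21,0,0,0,0,62]]}}

```text
time: 15.0
tool_pos: [0.4486, 0.0063, 0.1348]
ee_rot: [-3.141, -0.001, 1.572]
wrist_force: [-0.9, -0.6, 0.2]
width: 0.0621
finger_force: 0.0
```

Run:
```python
from h import *
go([.4485,.0076,.03],np.pi/2)
```

```text
t 15.0 pos [0.4486 0.0063 0.1348] rot [-3.141e+00 -1.000e-03  1.572e+00] w 0.0621 F 0.0 shift [0.012 0.    1.048] turn [-0.001 -0.001  0.001]
```

Emit:
{"name": "servo_tool", "arguments": {"plan": [[0.01,0,0.2,0,0,0,62],[0.01,0,0.45,0,0,0,62],[0.01,0,0.7,0,0,0,62],[0.01,0,0.9,0,0,0,62],[0.01,0,1,0,0,0,62],[0.01,0,1,0,0,0,62],[0.01,0,1,0,0,0,62]]}}

```text
time: 15.58
tool_pos: [0.4489, 0.0076, 0.0354]
ee_rot: [-3.141, -0.0, 1.573]
wrist_force: [0.3, 0.0, -0.1]
width: 0.0618
finger_force: 0.0
```

Emit:
{"name": "servo_tool", "arguments": {"plan": [[0,0,0,0,0,0,62],[0,0,0,0,0,0,32],[0,0,0,0,0,0,32],[0,0,0,0,0,0,32],[0,0,0,0,0,0,32],[0,0,0,0,0,0,32],[0,0,0,0,0,0,32]]}}

```text
time: 16.17
tool_pos: [0.4493, 0.0067, 0.0363]
ee_rot: [3.14, 0.0, 1.572]
wrist_force: [-0.0, 0.1, 3.4]
width: 0.0407
finger_force: 30.0
```

Emit:
{"name": "servo_tool", "arguments": {"plan": [[0,0,-0.15,0,0,0,32],[0,0,-0.4,0,0,0,32],[0,0,-0.65,0,0,0,32],[0,0,-0.9,0,0,0,32],[0,0,-1,0,0,0,32],[0,0,-1,0,0,0,32]]}}

```text
time: 16.67
tool_pos: [0.4505, 0.0066, 0.1381]
ee_rot: [3.136, 0.001, 1.572]
wrist_force: [0.0, 0.2, 0.1]
width: 0.0401
finger_force: 30.0
```

Emit:
{"name": "servo_tool", "arguments": {"plan": [[0.1,0.01,0,0,0,0,32],[0.3,0.04,0,0,0,0,32],[0.5,0.07,0,0,0,0,32],[0.7,0.1,0,0,0,0,32],[0.83,0.12,0,0,0,0,32]]}}

```text
time: 17.08
tool_pos: [0.4591, 0.0919, 0.1326]
ee_rot: [-3.137, -0.001, 1.573]
wrist_force: [-0.1, 0.5, -0.8]
width: 0.0407
finger_force: 30.0
```

Emit:
{"name": "servo_tool", "arguments": {"plan": [[0.2,0.03,0,0,0,0,32],[0.4,0.06,0,0,0,0,32],[0.6,0.09,0,0,0,0,32],[0.83,0.12,0,0,0,0,32]]}}

```text
time: 17.42
tool_pos: [0.4709, 0.1739, 0.1324]
ee_rot: [-3.136, 0.001, 1.572]
wrist_force: [0.2, -0.6, -0.8]
width: 0.0407
finger_force: 30.0
```

Emit:
{"name": "servo_tool", "arguments": {"plan": [[0.2,0.03,0,0,0,0,32],[0.4,0.06,0,0,0,0,32],[0.6,0.09,0,0,0,0,32],[0.83,0.12,0,0,0,0,32]]}}

```text
time: 17.75
tool_pos: [0.4827, 0.2568, 0.1322]
ee_rot: [-3.137, 0.002, 1.572]
wrist_force: [0.1, -0.2, -0.3]
width: 0.0406
finger_force: 30.0
```

Emit:
{"name": "servo_tool", "arguments": {"plan": [[0.2,0.03,0,0,0,0,32],[0.4,0.06,0,0,0,0,32],[0.6,0.09,0,0,0,0,32],[0.8,0.12,0,0,0,0,32],[0.83,0.12,0,0,0,0,32],[0.83,0.12,0,0,0,0,32]]}}

```text
time: 18.25
tool_pos: [0.4946, 0.3397, 0.1324]
ee_rot: [-3.137, 0.002, 1.574]
wrist_force: [0.3, 0.3, -0.4]
width: 0.0409
finger_force: 30.0
```

Run:
```python
from h import *
go([.497,.3405,.033],np.pi/2)
```

```text
t 18.25 pos [0.4946 0.3397 0.1324] rot [-3.137e+00  2.000e-03  1.574e+00] w 0.0409 F 30.0 shift [0.01  0.028 0.994] turn [-0.003  0.001  0.002]
```

Emit:
{"name": "servo_tool", "arguments": {"plan": [[0.01,0.01,0.2,0,0,0,32],[0.01,0.01,0.45,0,0,0,32],[0.01,0.01,0.65,0,0,0,32],[0.01,0.01,0.8,0,0,0,32],[0.01,0.01,0.86,0,0,0,32],[0.01,0.01,0.89,0,0,0,32],[0.01,0.01,0.91,0,0,0,32],[0.01,0.01,0.91,0,0,0,32],[0.01,0.01,0.91,0,0,0,32]]}}

```text
time: 19.0
tool_pos: [0.498, 0.3401, 0.0456]
ee_rot: [3.14, -0.001, 1.572]
wrist_force: [-0.4, 0.2, -0.5]
width: 0.0403
finger_force: 30.0
```

Emit:
{"name": "servo_tool", "arguments": {"plan": [[0,0,0,0,0,0,56],[0,0,0,0,0,0,56],[0,0,0,0,0,0,56],[0,0,0,0,0,0,56],[0,0,-0.2,0,0,0,56],[0,0,-0.5,0,0,0,56],[0,0,-0.8,0,0,0,56],[0,0,-1,0,0,0,56],[0,0,-1,0,0,0,56]]}}

```text
time: 19.75
tool_pos: [0.5001, 0.3415, 0.1512]
ee_rot: [3.131, -0.006, 1.572]
wrist_force: [0.9, -0.1, -0.1]
width: 0.0561
finger_force: 0.0
```

Emit:
{"name": "servo_tool", "arguments": {"plan": [[-0.25,0.05,0,0,0,0,76],[-0.5,0.1,0,0,0,0,76],[-0.75,0.15,0,0,0,0,76]]}}

```text
time: 20.0
tool_pos: [0.5119, 0.2642, 0.1433]
ee_rot: [-3.14, 0.001, 1.574]
wrist_force: [0.8, 0.3, -0.2]
width: 0.0726
finger_force: 0.0
```

Emit:
{"name": "servo_tool", "arguments": {"plan": [[-0.25,0.05,0,0,0,0,76],[-0.5,0.1,0,0,0,0,76],[-0.75,0.15,0,0,0,0,76]]}}

```text
time: 20.25
tool_pos: [0.527, 0.1887, 0.143]
ee_rot: [-3.14, 0.0, 1.572]
wrist_force: [0.2, -0.4, 0.9]
width: 0.0759
finger_force: 0.0
```

Emit:
{"name": "servo_tool", "arguments": {"plan": [[-0.25,0.05,0,0,0,0,76],[-0.5,0.1,0,0,0,0,76],[-0.75,0.15,0,0,0,0,76],[-0.75,0.15,0,0,0,0,76],[-0.75,0.15,0,0,0,0,76],[-0.75,0.15,0,0,0,0,76]]}}

```text
time: 20.75
tool_pos: [0.5421, 0.1154, 0.1436]
ee_rot: [-3.14, -0.001, 1.572]
wrist_force: [0.2, 0.5, -1.0]
width: 0.0757
finger_force: 0.0
```

Run:
```python
from h import *
go([.543,.1146,.024],np.pi/2)
cv2.imwrite("pics/b.png",robot.snapshot("scene")[:,:,::-1])
```

```text
t 20.75 pos [0.5421 0.1154 0.1436] rot [-3.140e+00 -1.000e-03  1.572e+00] w 0.0757 F 0.0 shift [-0.009  0.01   1.196] turn [-0.001 -0.     0.001]
```

View pics/b.png

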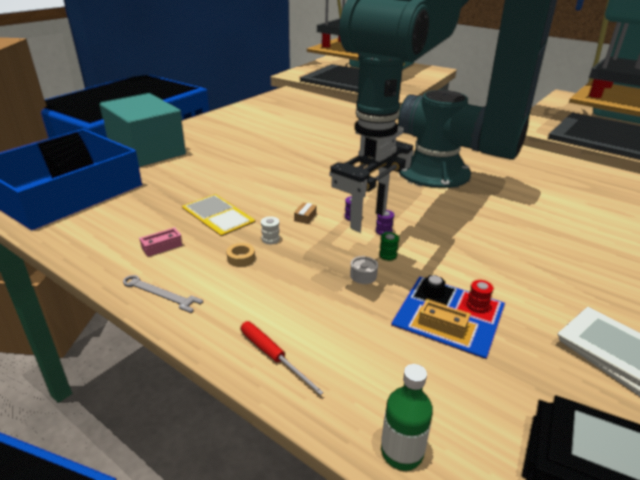

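The three blue-board parts stand on their markings: brass (445,318), black knob (434,288) and red (481,295). The gripper is over the silver die at (364,269).

Emit:
{"name": "servo_tool", "arguments": {"plan": [[-0.01,0,0.2,0,0,0,76],[-0.01,0,0.45,0,0,0,76],[-0.01,0,0.7,0,0,0,76],[-0.01,0,0.9,0,0,0,76],[-0.01,0,0.94,0,0,0,76],[-0.01,0,0.94,0,0,0,76]]}}

```text
time: 21.3
tool_pos: [0.5409, 0.1149, 0.0485]
ee_rot: [-3.137, 0.0, 1.574]
wrist_force: [0.1, -0.9, -1.0]
width: 0.076
finger_force: 0.0
```

Emit:
{"name": "servo_tool", "arguments": {"plan": [[0,0,0.12,0,0,0,76],[0,0,0.25,0,0,0,76],[0,0,0.25,0,0,0,76],[0,0,0.25,0,0,0,46],[0,0,0.25,0,0,0,46],[0,0,0.25,0,0,0,46],[0,0,0.25,0,0,0,46],[0,0,0.25,0,0,0,46],[0,0,0.25,0,0,0,46]]}}

```text
time: 22.05
tool_pos: [0.5437, 0.1141, 0.0268]
ee_rot: [3.139, -0.0, 1.572]
wrist_force: [0.2, -0.3, 3.5]
width: 0.0553
finger_force: 30.0
```

Emit:
{"name": "servo_tool", "arguments": {"plan": [[0,0,-0.15,0,0,0,46],[0,0,-0.4,0,0,0,46],[0,0,-0.65,0,0,0,46],[0,0,-0.9,0,0,0,46],[0,0,-1,0,0,0,46],[0,0,-1,0,0,0,46]]}}

```text
time: 22.55
tool_pos: [0.5443, 0.1141, 0.1284]
ee_rot: [3.136, -0.001, 1.572]
wrist_force: [0.4, 0.1, -1.4]
width: 0.0553
finger_force: 30.0
```

Emit:
{"name": "servo_tool", "arguments": {"plan": [[-0.1,0,0,0,0,0,46],[-0.3,0.01,0,0,0,0,46],[-0.5,0.02,0,0,0,0,46],[-0.7,0.02,0,0,0,0,46],[-0.9,0.02,0,0,0,0,46]]}}

```text
time: 22.97
tool_pos: [0.5429, 0.0225, 0.1222]
ee_rot: [-3.136, 0.0, 1.572]
wrist_force: [0.4, -0.8, -1.6]
width: 0.0559
finger_force: 30.0
```

Emit:
{"name": "servo_tool", "arguments": {"plan": [[-0.2,0,0,0,0,0,46],[-0.45,0.01,0,0,0,0,46],[-0.7,0.02,0,0,0,0,46],[-0.9,0.02,0,0,0,0,46]]}}

```text
time: 23.3
tool_pos: [0.545, -0.0682, 0.1222]
ee_rot: [-3.136, -0.0, 1.571]
wrist_force: [-0.2, -0.4, -2.1]
width: 0.0556
finger_force: 30.0
```

Emit:
{"name": "servo_tool", "arguments": {"plan": [[-0.2,0,0,0,0,0,46],[-0.45,0.01,0,0,0,0,46],[-0.7,0.02,0,0,0,0,46],[-0.9,0.02,0,0,0,0,46]]}}

```text
time: 23.63
tool_pos: [0.547, -0.158, 0.1221]
ee_rot: [-3.136, -0.001, 1.571]
wrist_force: [0.6, -0.3, -2.8]
width: 0.0556
finger_force: 30.0
```

Emit:
{"name": "servo_tool", "arguments": {"plan": [[-0.2,0,0,0,0,0,46],[-0.45,0.01,0,0,0,0,46],[-0.7,0.02,0,0,0,0,46],[-0.9,0.02,0,0,0,0,46]]}}

```text
time: 23.97
tool_pos: [0.5491, -0.2478, 0.1219]
ee_rot: [-3.136, -0.002, 1.571]
wrist_force: [0.4, -0.3, -2.3]
width: 0.0555
finger_force: 30.0
```

Emit:
{"name": "servo_tool", "arguments": {"plan": [[-0.2,0,0,0,0,0,46],[-0.45,0.01,0,0,0,0,46],[-0.7,0.02,0,0,0,0,46],[-0.85,0.02,0,0,0,0,46],[-0.88,0.02,0,0,0,0,46],[-0.88,0.02,0,0,0,0,46]]}}

```text
time: 24.47
tool_pos: [0.552, -0.3344, 0.1232]
ee_rot: [-3.139, -0.003, 1.57]
wrist_force: [-0.7, 0.3, -1.6]
width: 0.0552
finger_force: 30.0
```

Run:
```python
from h import *
go([.555,-.335,.033],np.pi/2)
```

```text
t 24.47 pos [ 0.552  -0.3344  0.1232] rot [-3.139e+00 -3.000e-03  1.570e+00] w 0.0552 F 30.0 shift [-0.009  0.032  0.902] turn [-0.002 -0.002 -0.   ]
```

Emit:
{"name": "servo_tool", "arguments": {"plan": [[0,0.02,0.2,0,0,0,46],[0,0.02,0.45,0,0,0,46],[0,0.02,0.65,0,0,0,46],[0,0.02,0.8,0,0,0,46],[0,0.02,0.86,0,0,0,46],[0,0.02,0.89,0,0,0,46],[0,0.02,0.91,0,0,0,46],[0,0.02,0.91,0,0,0,46],[0,0.02,0.91,0,0,0,46]]}}

```text
time: 25.22
tool_pos: [0.556, -0.3343, 0.0358]
ee_rot: [3.14, 0.001, 1.572]
wrist_force: [0.2, -0.5, -2.1]
width: 0.0552
finger_force: 30.0
```

Emit:
{"name": "servo_tool", "arguments": {"plan": [[0,0,0,0,0,0,72],[0,0,0,0,0,0,72],[0,0,0,0,0,0,72],[0,0,0,0,0,0,72],[0,0,-0.2,0,0,0,72],[0,0,-0.5,0,0,0,72],[0,0,-0.8,0,0,0,72],[0,0,-1,0,0,0,72],[0,0,-1,0,0,0,72]]}}

```text
time: 25.97
tool_pos: [0.5579, -0.336, 0.1416]
ee_rot: [3.132, 0.007, 1.572]
wrist_force: [0.6, -1.1, 0.1]
width: 0.0723
finger_force: 0.0
```

Emit:
{"name": "servo_tool", "arguments": {"plan": [[0.25,0.01,0,0,0,0,66],[0.5,0.02,0,0,0,0,66],[0.7,0.02,0,0,0,0,66]]}}

```text
time: 26.22
tool_pos: [0.5567, -0.2627, 0.1332]
ee_rot: [-3.14, -0.002, 1.572]
wrist_force: [0.6, -0.2, -0.5]
width: 0.0661
finger_force: 0.0
```

Emit:
{"name": "servo_tool", "arguments": {"plan": [[0.25,0.01,0,0,0,0,66],[0.5,0.02,0,0,0,0,66],[0.7,0.02,0,0,0,0,66]]}}

```text
time: 26.47
tool_pos: [0.5585, -0.1922, 0.1331]
ee_rot: [-3.14, -0.001, 1.573]
wrist_force: [-0.3, -0.5, 0.7]
width: 0.0659
finger_force: 0.0
```

Emit:
{"name": "servo_tool", "arguments": {"plan": [[0.25,0.01,0,0,0,0,66],[0.5,0.02,0,0,0,0,66],[0.7,0.02,0,0,0,0,66],[0.7,0.02,0,0,0,0,66],[0.7,0.02,0,0,0,0,66],[0.7,0.02,0,0,0,0,66]]}}

```text
time: 26.97
tool_pos: [0.5607, -0.1246, 0.1337]
ee_rot: [-3.141, 0.0, 1.572]
wrist_force: [-0.2, -0.6, -1.0]
width: 0.0661
finger_force: 0.0
```

Run:
```python
from h import *
go([.5615,-.1235,.03],np.pi/2)
im=robot.snapshot("scene")
cv2.imwrite("pics/c.png",cv2.resize(im[130:280,160:360,::-1],(800,600),interpolation=cv2.INTER_CUBIC))
```

```text
t 26.97 pos [ 0.5607 -0.1246  0.1337] rot [-3.141  0.     1.572] w 0.0661 F 0.0 shift [0.011 0.009 1.037] turn [-0.001  0.     0.001]
```

View pics/c.png

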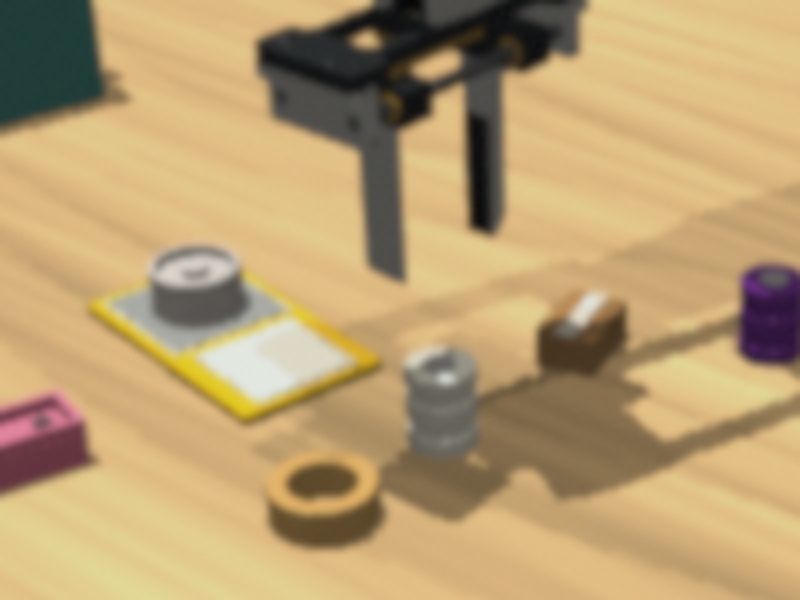

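The round die sits on the grey marking (crop 197,290). The fingers are over the white post (440,400), clear of the ring and the brown block.

Emit:
{"name": "servo_tool", "arguments": {"plan": [[0.01,0.01,0.2,0,0,0,66],[0.01,0.01,0.45,0,0,0,66],[0.01,0.01,0.7,0,0,0,66],[0.01,0.01,0.9,0,0,0,66],[0.01,0.01,1,0,0,0,66],[0.01,0.01,1,0,0,0,66],[0.01,0.01,1,0,0,0,66]]}}

```text
time: 27.6
tool_pos: [0.5619, -0.1238, 0.0344]
ee_rot: [-3.141, -0.0, 1.571]
wrist_force: [0.2, 0.6, 0.1]
width: 0.0658
finger_force: 0.0
```

Emit:
{"name": "servo_tool", "arguments": {"plan": [[0,0,0,0,0,0,66],[0,0,0,0,0,0,32],[0,0,0,0,0,0,32],[0,0,0,0,0,0,32],[0,0,0,0,0,0,32],[0,0,0,0,0,0,32],[0,0,0,0,0,0,32],[0,0,0,0,0,0,32]]}}

```text
time: 28.27
tool_pos: [0.5625, -0.1231, 0.0352]
ee_rot: [3.14, 0.0, 1.572]
wrist_force: [-0.8, -0.4, 3.2]
width: 0.0407
finger_force: 30.0
```

Emit:
{"name": "servo_tool", "arguments": {"plan": [[0,0,-0.15,0,0,0,32],[0,0,-0.4,0,0,0,32],[0,0,-0.65,0,0,0,32],[0,0,-0.9,0,0,0,32],[0,0,-1,0,0,0,32],[0,0,-1,0,0,0,32]]}}

```text
time: 28.77
tool_pos: [0.5635, -0.1235, 0.1374]
ee_rot: [3.136, 0.002, 1.572]
wrist_force: [0.5, -0.4, -1.2]
width: 0.0405
finger_force: 30.0
```

Emit:
{"name": "servo_tool", "arguments": {"plan": [[-0.1,0,0,0,0,0,32],[-0.25,0.01,0,0,0,0,32],[-0.45,0.02,0,0,0,0,32],[-0.63,0.04,0,0,0,0,32]]}}

```text
time: 29.1
tool_pos: [0.5646, -0.1876, 0.1316]
ee_rot: [-3.137, -0.001, 1.572]
wrist_force: [0.1, 0.8, -1.1]
width: 0.0405
finger_force: 30.0
```

Emit:
{"name": "servo_tool", "arguments": {"plan": [[-0.2,0,0,0,0,0,32],[-0.4,0.02,0,0,0,0,32],[-0.55,0.03,0,0,0,0,32],[-0.63,0.04,0,0,0,0,32],[-0.63,0.04,0,0,0,0,32],[-0.63,0.04,0,0,0,0,32]]}}

```text
time: 29.6
tool_pos: [0.5697, -0.2491, 0.1334]
ee_rot: [-3.14, -0.002, 1.571]
wrist_force: [1.0, 0.2, -0.9]
width: 0.0403
finger_force: 30.0
```

Run:
```python
from h import *
go([.569,-.25,.04],np.pi/2)
```

```text
t 29.6 pos [ 0.5697 -0.2491  0.1334] rot [-3.140e+00 -2.000e-03  1.571e+00] w 0.0403 F 30.0 shift [-0.011 -0.005  0.934] turn [-0.001 -0.001  0.   ]
```

Emit:
{"name": "servo_tool", "arguments": {"plan": [[-0.01,0,0.2,0,0,0,32],[-0.01,0,0.45,0,0,0,32],[-0.01,0,0.65,0,0,0,32],[-0.01,0,0.8,0,0,0,32],[-0.01,0,0.86,0,0,0,32],[-0.01,0,0.89,0,0,0,32],[-0.01,0,0.91,0,0,0,32],[-0.01,0,0.91,0,0,0,32],[-0.01,0,0.91,0,0,0,32]]}}

```text
time: 30.35
tool_pos: [0.571, -0.2502, 0.0449]
ee_rot: [3.139, 0.001, 1.572]
wrist_force: [-0.5, 0.0, -1.6]
width: 0.0406
finger_force: 30.0
```

Emit:
{"name": "servo_tool", "arguments": {"plan": [[0,0,0,0,0,0,56],[0,0,0,0,0,0,56],[0,0,0,0,0,0,56],[0,0,0,0,0,0,56],[0,0,-0.2,0,0,0,56],[0,0,-0.5,0,0,0,56],[0,0,-0.8,0,0,0,56],[0,0,-1,0,0,0,56],[0,0,-1,0,0,0,56]]}}

```text
time: 31.1
tool_pos: [0.5729, -0.2515, 0.1503]
ee_rot: [3.131, 0.006, 1.572]
wrist_force: [0.2, 0.4, 0.7]
width: 0.0562
finger_force: 0.0
```

Emit:
{"name": "servo_tool", "arguments": {"plan": [[0.2,-0.3,-0.1,0,0,0,56],[0.5,-0.6,-0.2,0,0,0,56],[0.8,-1,-0.3,0,0,0,56],[0.8,-1,-0.3,0,0,0,56]]}}

```text
time: 31.43
tool_pos: [0.4666, -0.1672, 0.1732]
ee_rot: [-3.139, -0.002, 1.573]
wrist_force: [0.8, -0.7, -0.1]
width: 0.0561
finger_force: 0.0
```

Emit:
{"name": "servo_tool", "arguments": {"plan": [[0.2,-0.3,-0.1,0,0,0,56],[0.5,-0.6,-0.2,0,0,0,56],[0.8,-1,-0.3,0,0,0,56],[0.8,-1,-0.3,0,0,0,56],[0.8,-1,-0.3,0,0,0,56]]}}

```text
time: 31.85
tool_pos: [0.369, -0.0894, 0.2041]
ee_rot: [3.139, 0.001, 1.574]
wrist_force: [1.0, -0.1, -0.3]
width: 0.0558
finger_force: 0.0
```

Run:
```python
from h import *
go([.4,-.1,.2],np.pi/2)
t=robot.snapshot("top")[:,:,::-1];s=robot.snapshot("scene")[:,:,::-1]
a=cv2.resize(t[190:310,105:235],(390,360),interpolation=cv2.INTER_CUBIC);b=cv2.resize(t[190:310,420:550],(390,360),interpolation=cv2.INTER_CUBIC)
c=cv2.resize(s[170:370,160:540],(780,240) if 0 else (456,240))
o=np.zeros((600,780,3),np.uint8);o[:360,:390]=a;o[:360,390:]=b;o[360:,:456]=c
cv2.imwrite("pics/d.png",o)
```

```text
t 31.85 pos [ 0.369  -0.0894  0.2041] rot [3.139e+00 1.000e-03 1.574e+00] w 0.0558 F 0.0 shift [-0.107  0.31   0.042] turn [0.002 0.001 0.002]
```

View pics/d.png

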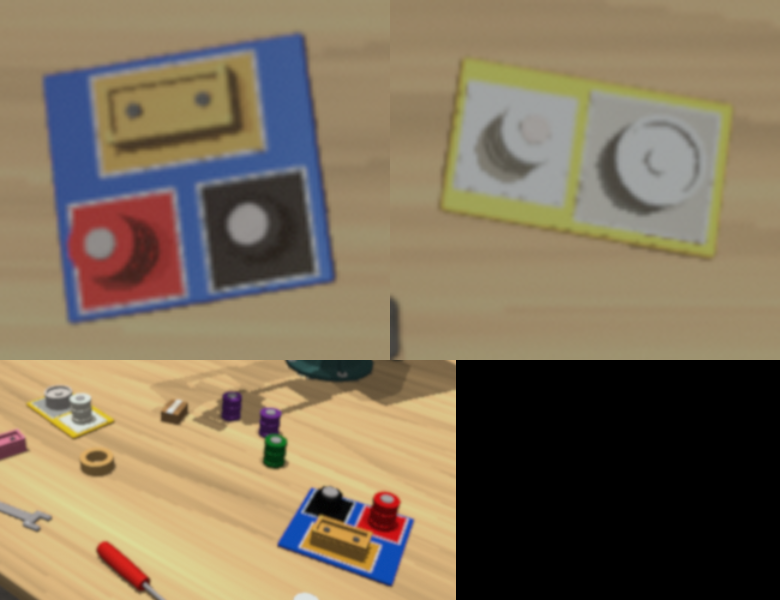

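All five stand upright on their markings, and green is still in place (scene crop 275,450). One parallax-corrected check of the offsets follows.

Run:
```python
from h import *
for n,u,z,m,yaw in [("brass",(161,225),.038,(164.3,228.2),.15),("red",(138,270.7),.058,(147.6,273.7),.15),("black",(187.3,264.7),.04,(190.7,266.7),.15),("white",(465.7,234),.058,(462.7,238),-.17),("round",(509,243.3),.038,(506.7,245.3),-.17)]:
    d=p2w([u],z)[0]-p2w([m],.008)[0];R=np.array([[np.cos(yaw),-np.sin(yaw)],[np.sin(yaw),np.cos(yaw)]])
    print(n,(R.T@d*1000).round(1))
print("green",p2w([(261.9,299.9)],.05))
```

```text
brass [ 0.5 -3.3]
red [1.3 0.2]
black [ 0.3 -2.2]
white [-1.4  6.5]
round [-1.3  5.3]
green [[0.44846957 0.1172956 ]]
```

```bash
python3 -c "
from bench import robot
print(robot.close_job())"
```

```text
the job is handed in; nothing more can be done
None
```

I placed all five parts upright on their own markings and released them, left the green insulator where it stood, and handed the job in at about 32 s of the 128 s; no verdict came back, but my last camera check put each part within about 7 mm of its marking's centre (limit 14 mm).

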